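Load a slide holder under the stage clip

TASK

On the imaging stage, press the clip's red thumb bar down with one fingertip so that its jaw lifts, and while keeping it down push the blue slide holder along its channel with the other fingertip, beneath the jaw, until it is fully home against the black end stop. Then let the clip close on the holder and move clear. Do not lift the holder off the stage, and leave everything else on the bench where it is.

Things in the scene. Friction and masses are not known exactly. Their poses are not given: they have to be found in the camera images.
- stage: Aluminium stage plate, 210 (x) x 84 (y) mm, fixed; origin on the bench under the middle line of the channel, z up. Deck at z = 14 mm. The holder is pushed along the stage's +x, between dark rails 4 mm high at y = -26 and +26 mm, open at the -x end. The clip rocks about a pin along x at y = 38, z = 25 mm; hinge posts (x 37 to 93 mm) reach z = 30 mm; at x under 35 mm the channel is clear above.
- end_stop (a point): Middle of the channel face of the black end stop, at deck level: stage x = 90, y = 0, z = 14 mm. The stop is 62 mm wide and 10 mm high.
- clip (a joint): Spring clip angle, rad: 0 at rest (jaw 2 mm above the deck, too low for the holder), about 0.14 with the jaw resting on the holder, 0.36 fully pressed (hard limit, jaw about 9 mm above the deck). The jaw clears the holder from 0.16; 0.2 to 0.36 is good for pushing. It springs shut when let go: 3 N on the middle line of the thumb bar starts it, 8 N reaches the limit.
- thumb_bar (a point): Middle of the top of the clip's red thumb bar, stage x = -3, y = 66 mm. The bar is 184 mm long along the stage's x (x -95 to +89), 30 mm wide (y 52 to 82); a pressing fingertip can slide along it. It slopes up outwards 0.2 rad at rest. Height over the bench: 29 mm at rest, 21 at clip 0.28, 19 at the limit. A fingertip 66 mm further to -y is over the channel's middle.
- jaw (a point): Underside of the clip's steel jaw foot (8 mm thick round bar along the stage's x), at its -x end: stage x = 62 mm, y = 17 mm; the foot runs from there to x = 84 mm. Its height above the deck is 2 mm at rest.
- holder: Blue slide holder, loose, 45 g: plate 90 (x) x 50 (y) x 5 mm with a glass slide; at its -x end an upright push wall, 5 mm thick, full width, top 16 mm above its underside. Origin: centre of the underside; wall's rear face at x = -45, leading edge at x = +45 mm. It lies on the deck in the channel, pointing to the stage's +x, short of the jaw; when home its origin is at stage x = 45 mm.
- spare_holder: Spare orange slide holder of the same shape, lying on the bench on the stage's -y side; leave it. Origin at the centre of its underside.
- marker: Marker pen, white with green cap, lying, 135 mm long, 17 mm thick, on the +y side of the stage; leave it. Origin at the centre of its underside.
- jar: White sample jar, 52 mm across, 58 mm high, beyond the stage's end stop; leave it. Origin at the centre of its underside.
- tube_rack: Green rack of capped tubes, 110 x 62 x 46 mm, on the +y side of the stage; leave it. Origin at the centre of its underside.
- bottle: Clear bottle with blue cap, 72 mm across, 150 mm high, to the robot's right; leave it. Origin at the centre of its underside.
- spray: White spray bottle with red head, 88 mm across, 252 mm high, to the robot's left; leave it. Origin at the centre of its underside.
Things that resemble listed ones, but are neither listed nor needed, are in the scene too. Leave any yellow look-alike of the holder alone.

How it is judged:
By the outcome, as a careful person would: the job done as asked, in the order asked, and still so for the second after the job is handed in, with the robot touching nothing.
It also fails if it takes over 35 s, if anything falls off the work surface, if the arm or the gripper's body presses on something with over 40 N, if the wrist force passes 120 N, or if a joint passes its speed limit or range.

ROBOT

A 7-joint arm with a two-finger parallel gripper is mounted at the origin on the work surface. World frame = base frame: x ahead of the robot, y to its left, z up, the work surface at z = 0. Lengths are in mm, angles in rad, forces in N, time in s.
With the tool pointing down it reaches from about 425 to 875 mm from the base axis. Payload 8.4 kg.
Tool frame: the origin (TCP) lies midway between the tips of the shut fingers; the grasp point (between the pads) lies 19 mm behind it; z points along the fingers, y is the direction in which the jaws open and shut (so a half turn about z gives the same grasp; the last joint's range is limited). The gripper opens to 87 mm and grips with 3 to 60 N. Pads are 19 mm wide; open, the fingers measure 117 mm over their backs; the gripper's body (75 mm by 190 mm) begins 51 mm behind the grasp point.
Start: joints at [1.101, 0.333, 0.04, 1.465, -0.013, 1.343, -0.059], TCP at [235.51, -605.802, 191.346] pointing down, gripper open.
Joint ranges: [-2.58, 2.58], [-0.38, 2.09], [-1.3, 1.39], [0.25, 2.4], [-1.5, 4.64], [0.08, 2.09], [-2.65, 2.65]. Speed limits (rad/s): [2.22, 2.22, 2.79, 2.79, 3.14, 3.14, 3.14].

INTERFACE

Orientations are given as a unit quaternion [w, x, y, z].
In Python, from rig import get_obs, capture, camera_info, job_done gives the robot as it stands. The module is installed in compiled form; this text tells all that it offers.
- The arm moves only by the shell command python3 -m pendant 'ROWS' [FORCE]. ROWS is JSON, a list of rows, each a list of 7 numbers: the turn, a rotation vector about the tool's x, y, z in degrees, then the shift along the tool's x, y, z in cm, then the gripper's target within -1 to 1 (shut at 1, half-way at 0, fully open at -1). In form: [[ax, ay, az, x, y, z, fingers], ...]. A call has 1 to 12 rows; each row shifts and turns the pose as measured when the row begins, along the tool's axes as they then stand; what a row does not reach is not made up. A row lasts 1/10 s, in which the tool goes at most 50 mm and 8.59 degrees, less where a joint would pass 70% of its speed; a pose out of reach is approached as far as the arm can. A call is refused whole if a number of a shift passes 5 or a number of a turn 8.59, either way. A call with a gripper value outside its range is refused whole. The fingers move at their own pace and stop on an object; FORCE is the grip in N (left out, the last holds). Time passes only in rows, so rows that do not move let the fingers close. It gives the time, the measured TCP pose, the force and the opening at its end, in the units of the state.
- get_obs(): the state, without advancing time (a new reading comes with each control period).
- capture(name): name is "side" or "top"; returns the picture (480x640x3 uint8, red, green, blue); there is no depth.
- camera_info(name): a dict with "vfov" (degrees; the focal length in pixels is half the picture's height over the tangent of half this angle, whatever the lens; pixels are square), "cx", "cy" (the principal point, pixels), "R" (3x3) and "t" (3): a world point X has camera coordinates R X + t. Camera axes: x right, y down, z forward; pixel columns grow to the right and rows downward; lengths in mm; the calibration is good to about 2 mm. A picture is of the moment at which its call begins. camera_info takes no time and is no camera call.
- job_done(): hands the job in, once; it reports no verdict.
The state is a dict: "time_s": time; "qpos": joint angles; "qvel": joint speeds; "effort": joint torques, N m; "tool_pos": TCP position; "tool_rot": TCP orientation; "contact_force": force on the tool from outside, world axes, zero at the start; "torque": the same for the moment, N m; "gripper_width": finger opening in mm.
Only numpy, scipy, OpenCV 4.12 (cv2) and the standard library are available. Lean on these libraries where they do the work, as an engineer would, in place of code of your own. Each camera call takes 0.05 s, during which the arm holds its last target.

## Working session

There is one attempt and no reset: what is moved stays moved. The work goes in short steps, Python scripts to look and compute and a shell command to move; the robot and the scene stay as the last step left them, time stands still between calls to the robot, and variables do not carry over. Pictures are saved under pics/ and viewed, and the job is handed in when it is done.

```bash
mkdir -p pics; ls; python3 - <<'E'
from rig import *
import cv2
o=get_obs();print({k:(v.tolist() if hasattr(v,'tolist') else v) for k,v in o.items()})
for n in("side","top"):
    i=camera_info(n);print(n,i)
    cv2.imwrite(f"pics/{n}0.png",capture(n)[:,:,::-1])
E
```

```text
pics
{'time_s': 0.0, 'qpos': [1.100814455940856, 0.33391244223795563, 0.03988860868169099, 1.466293796928636, -0.013416411033626782, 1.3432899664283176, -0.058525566783922914], 'qvel': [-0.0013752966473514652, -0.0001898247539804896, 0.0006069429055476869, 0.0008331143610928809, 0.0011601794072821597, -0.0003176718537756847, 0.0018363961429068215], 'effort': [-0.0008192564382625278, -65.63522815704346, 1.3349233567714691, -40.379390716552734, -0.05967866163700819, 0.044911763397976756, 0.00016386205970775336], 'tool_pos': [235.2979167892413, -605.3491512491031, 190.44749795842978], 'tool_rot': [-0.0007938988762258319, 0.982869537820948, 0.18430084488714582, -0.0001998051419087173], 'contact_force': [-1.0431826966155362, -0.9615442460537545, -0.014280468675486099], 'torque': [-0.01469887457090585, -0.0025906535950559507, 0.06034500502852588], 'gripper_width': 87.29286399880053}
side {'vfov': 44.911775250622775, 'cx': 314.59474581576495, 'cy': 236.94776722467387, 'R': array([[ 0.92950725, -0.36874304, -0.00669645],
       [-0.24502359, -0.6038677 , -0.7584901 ],
       [ 0.27564418,  0.70666284, -0.65165015]]), 't': array([-555.6815644 ,  189.57152219, 1553.86123461])}
top {'vfov': 54.158339704605446, 'cx': 321.7400173770684, 'cy': 239.39773820171732, 'R': array([[-0.02882038, -0.99957536, -0.00429864],
       [-0.99530088,  0.02909431, -0.09235631],
       [ 0.09244216,  0.0016167 , -0.99571674]]), 't': array([  22.98035201,  608.50877882, 1054.03802032])}
```

View pics/side0.png

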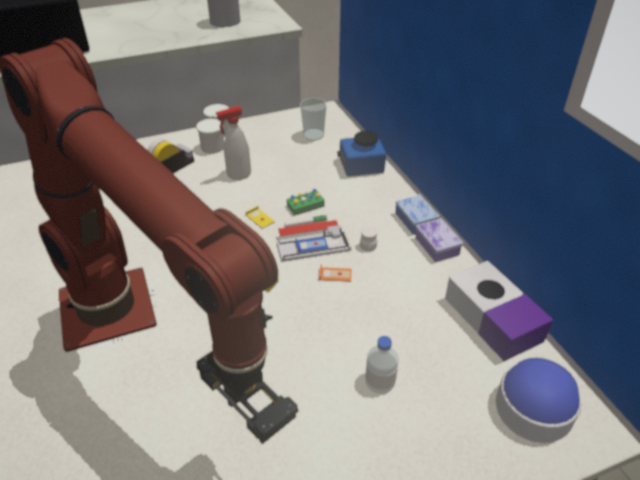

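View pics/top0.png

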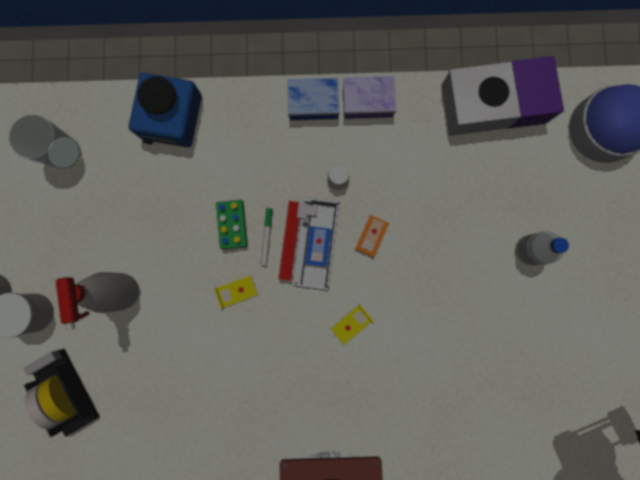

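```bash
python3 - <<'E'
import cv2
a=cv2.imread("pics/top0.png")[190:300,205:395]
cv2.imwrite("pics/top0c.png",cv2.resize(a,None,fx=4,fy=4,interpolation=cv2.INTER_CUBIC))
a=cv2.imread("pics/side0.png")[185:295,240:400]
cv2.imwrite("pics/side0c.png",cv2.resize(a,None,fx=5,fy=5,interpolation=cv2.INTER_CUBIC))
E
```

```text
(no output)
```

View pics/top0c.png

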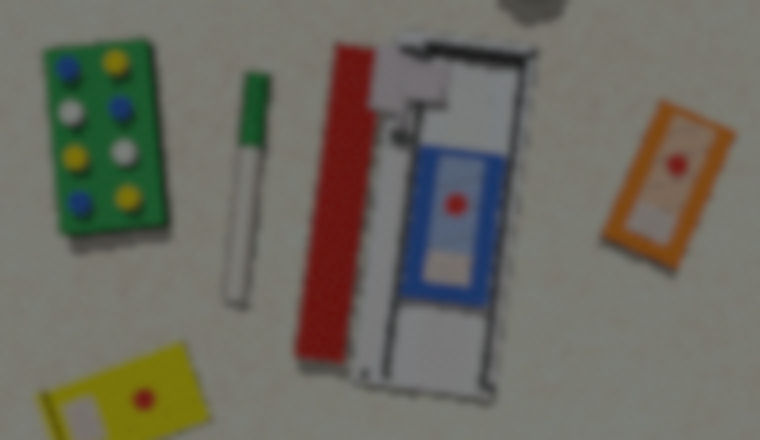

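View pics/side0c.png

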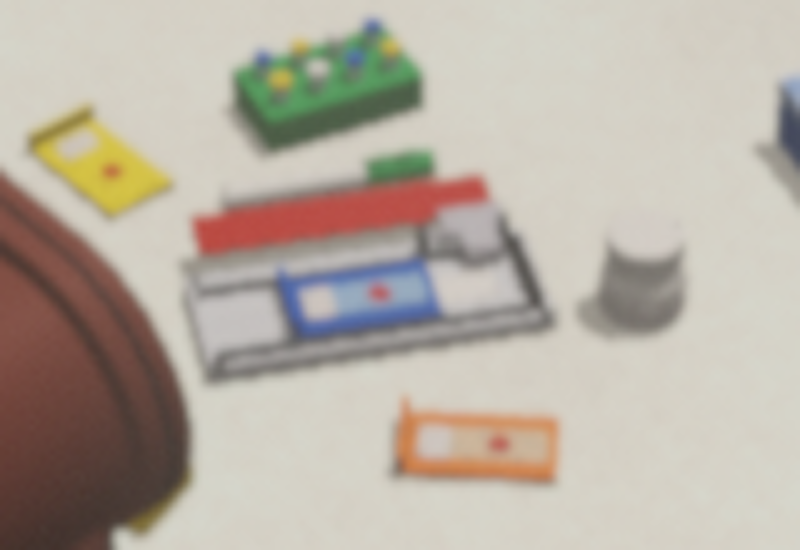

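```bash
cat > h.py <<'E'
import numpy as np
from rig import camera_info
CI={n:camera_info(n) for n in("side","top")}
def proj(n,X):
    c=CI[n];f=240/np.tan(np.radians(c["vfov"]/2));p=np.asarray(X)@c["R"].T+c["t"]
    return np.stack([f*p[...,0]/p[...,2]+c["cx"],f*p[...,1]/p[...,2]+c["cy"]],-1)
def ray(n,uv,z):
    c=CI[n];f=240/np.tan(np.radians(c["vfov"]/2))
    d=c["R"].T@np.array([(uv[0]-c["cx"])/f,(uv[1]-c["cy"])/f,1]);o=-c["R"].T@c["t"]
    return o+d*(z-o[2])/d[2]
def st(S,P):
    x,y,a=S;P=np.atleast_2d(P).astype(float);R=np.array([[np.cos(a),-np.sin(a)],[np.sin(a),np.cos(a)]])
    Q=P.copy();Q[:,:2]=P[:,:2]@R.T+[x,y];return Q
E
python3 - <<'E'
from h import *
from scipy.optimize import least_squares
t=lambda u,v:((u+.5)/4-.5+205,(v+.5)/4-.5+190)
s=lambda u,v:((u+.5)/5-.5+240,(v+.5)/5-.5+185)
T=[((89,82,32.2),t(336,44)),((-95,52,26.2),t(344,361)),((-95,82,32.2),t(296,356)),((-105,-42,14),t(493,402)),((105,-42,14),t(533,50))]
D=[((89,82,32.2),s(485,178)),((-95,82,32.2),s(193,218)),((-95,52,26.2),s(203,254)),((105,-42,14),s(553,322)),((-105,-42,14),s(209,378))]
def res(S,L,n): 
    return (proj(n,st(S,[p for p,_ in L]))-np.array([q for _,q in L]))
for nm,f in (("top",lambda S:res(S,T,"top").ravel()),("side",lambda S:res(S,D,"side").ravel()),("both",lambda S:np.r_[res(S,T,"top").ravel(),res(S,D,"side").ravel()])):
    r=least_squares(f,[620,0,0],x_scale=[10,10,.1],loss="soft_l1");print(nm,r.x.round(3));print(r.fun.reshape(-1,2).round(2).tolist())
S=r.x
Ri=lambda P:[np.cos(S[2])*(P[0]-S[0])+np.sin(S[2])*(P[1]-S[1]),-np.sin(S[2])*(P[0]-S[0])+np.cos(S[2])*(P[1]-S[1])]
for q,z in((t(421,147),19),(t(508,157),19),(t(400,298),30),(t(490,307),30)): print("holder top",np.round(Ri(ray("top",q,z)),1))
for q,z in((s(428,260),19),(s(438,320),19),(s(279,268),30),(s(300,338),14)): print("holder side",np.round(Ri(ray("side",q,z)),1))
print([ray("top",t(u,v),32).round(0).tolist() for u,v in((225,302),(256,72),(165,225))])
E
```

```text
top [ 6.01744e+02  1.40130e+01 -1.60000e-01]
[[-0.62, -0.74], [-0.51, 0.8], [-1.73, 0.31], [2.27, 0.23], [3.83, -0.75]]
side [ 6.00583e+02  1.09560e+01 -1.70000e-01]
[[0.32, -0.62], [-0.57, -0.38], [-0.88, 0.24], [1.85, 0.65], [-0.04, -0.12]]
both [ 6.01455e+02  1.30000e+01 -1.63000e-01]
[[-0.07, -0.71], [-0.17, 0.84], [-1.38, 0.31], [2.58, 0.37], [4.38, -0.58], [0.1, -1.16], [-0.66, -0.7], [-0.9, -0.1], [1.86, -0.02], [0.15, -0.5]]
holder top [36.  25.3]
holder top [ 36.9 -25.8]
holder top [-53.2  24.8]
holder top [-51.4 -26.9]
holder side [39.4 24.1]
holder side [ 32.9 -29.7]
holder side [-51.3  24. ]
holder side [-48.  -21.9]
[[554.0, 146.0, 32.0], [686.0, 126.0, 32.0], [599.0, 180.0, 32.0]]
```

```bash
python3 - <<'E'
from h import *
from scipy.optimize import least_squares
t=lambda u,v:((u+.5)/4-.5+205,(v+.5)/4-.5+190)
s=lambda u,v:((u+.5)/5-.5+240,(v+.5)/5-.5+185)
T=[((89,82,32.2),t(336,44)),((-95,52,26.2),t(344,361)),((-95,82,32.2),t(296,356)),((-105,-30,14),t(493,402)),((105,-30,14),t(533,50)),((-105,54,14),t(352,380))]
D=[((89,82,32.2),s(485,178)),((-95,82,32.2),s(193,218)),((-95,52,26.2),s(203,254)),((105,-30,14),s(553,318)),((-105,-30,14),s(209,376)),((-105,54,14),s(183,262))]
def res(S,L,n): 
    return (proj(n,st(S,[p for p,_ in L]))-np.array([q for _,q in L]))
for nm,f in (("top",lambda S:res(S,T,"top").ravel()),("side",lambda S:res(S,D,"side").ravel()),("both",lambda S:np.r_[res(S,T,"top").ravel(),res(S,D,"side").ravel()])):
    r=least_squares(f,[620,0,0],x_scale=[10,10,.1],loss="soft_l1");print(nm,r.x.round(3));print(r.fun.reshape(-1,2).round(2).tolist())
S=r.x
Ri=lambda P:[np.cos(S[2])*(P[0]-S[0])+np.sin(S[2])*(P[1]-S[1]),-np.sin(S[2])*(P[0]-S[0])+np.cos(S[2])*(P[1]-S[1])]
for q,z in((t(421,147),19),(t(508,157),19),(t(400,298),30),(t(490,307),30)): print("holder top",np.round(Ri(ray("top",q,z)),1))
for q,z in((s(428,260),19),(s(438,320),19),(s(279,268),30),(s(300,338),14)): print("holder side",np.round(Ri(ray("side",q,z)),1))
for q in (t(225,302),t(256,72)): print("marker",np.round(Ri(ray("top",q,9)),1))
# overlay
import cv2
for n,sc,(u0,v0,u1,v1) in(("top",4,(205,190,395,300)),("side",5,(240,185,400,295))):
    im=cv2.resize(cv2.imread(f"pics/{n}0.png")[v0:v1,u0:u1],None,fx=sc,fy=sc,interpolation=cv2.INTER_CUBIC)
    def poly(P,c): 
        q=(proj(n,st(S,P))-[u0,v0]+.5)*sc;cv2.polylines(im,[q.astype(int)],True,c,1,cv2.LINE_AA)
    poly([(-105,-30,14),(105,-30,14),(105,54,14),(-105,54,14)],(255,255,0))
    poly([(-95,52,26.2),(89,52,26.2),(89,82,32.2),(-95,82,32.2)],(0,255,255))
    poly([(-105,26,18),(90,26,18),(90,-26,18),(-105,-26,18)],(0,255,0))
    cv2.imwrite(f"pics/{n}0o.png",im)
E
```

```text
top [ 6.01573e+02  1.03250e+01 -1.53000e-01]
[[0.67, -0.51], [1.36, 1.02], [0.14, 0.62], [-0.95, -0.48], [0.04, -1.51], [-1.7, 0.49]]
side [ 6.00085e+02  8.67800e+00 -1.80000e-01]
[[0.8, 0.0], [-0.26, -0.14], [-0.66, 0.51], [0.97, -0.43], [-0.79, -2.17], [0.13, 2.02]]
both [ 6.01196e+02  9.98800e+00 -1.60000e-01]
[[1.12, -0.56], [1.24, 0.98], [0.03, 0.49], [-1.13, -0.27], [0.49, -1.23], [-1.85, 0.44], [0.32, -0.61], [-0.48, -0.03], [-0.69, 0.59], [1.15, -1.28], [-0.26, -2.12], [0.1, 2.14]]
holder top [35.8 28.2]
holder top [ 36.6 -22.8]
holder top [-53.3  28. ]
holder top [-51.7 -23.8]
holder side [39.2 27. ]
holder side [ 32.6 -26.8]
holder side [-51.4  27.2]
holder side [-48.3 -18.7]
marker [-68.3 130. ]
marker [ 68.4 131.2]
```

View pics/top0o.png

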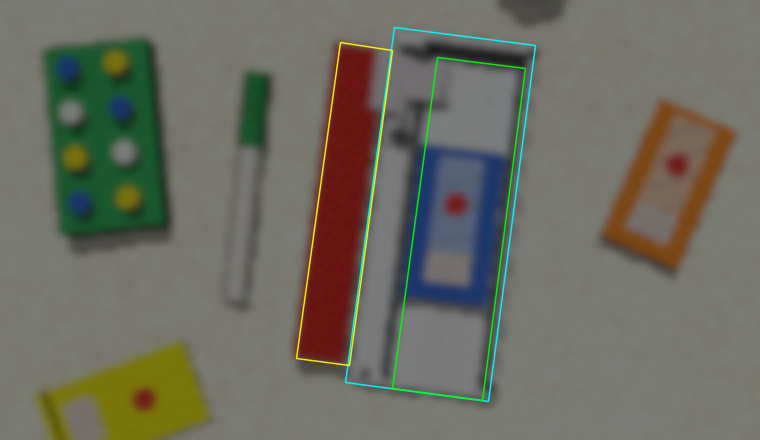

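View pics/side0o.png

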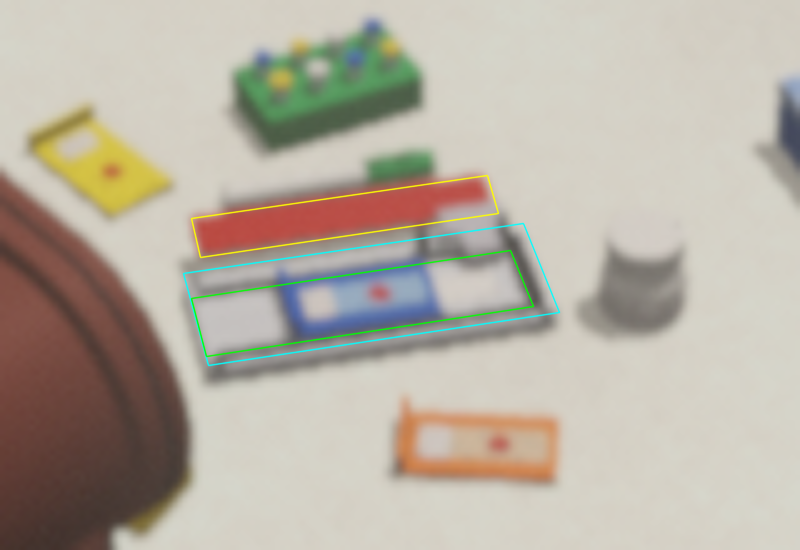

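```bash
python3 - <<'E'
import cv2
a=cv2.imread("pics/top0.png")
for k,(u,v) in enumerate(((270,195),(270,245))):
    c=cv2.resize(a[v:v+55,u:u+75],None,fx=10,fy=10,interpolation=cv2.INTER_CUBIC)
    cv2.imwrite(f"pics/topz{k}.png",cv2.convertScaleAbs(c,alpha=1.9))
a=cv2.imread("pics/side0.png")
cv2.imwrite("pics/sidez.png",cv2.resize(a[215:265,272:356],None,fx=9,fy=9,interpolation=cv2.INTER_CUBIC))
E
```

```text
(no output)
```

View pics/topz0.png

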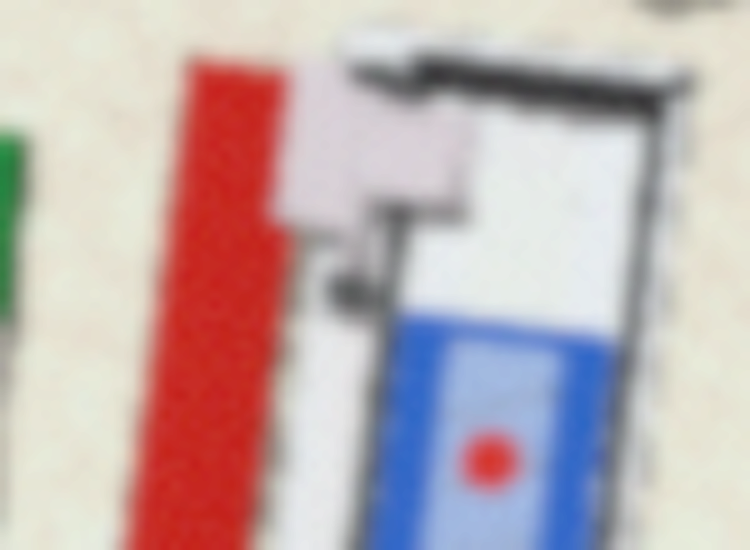

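View pics/topz1.png

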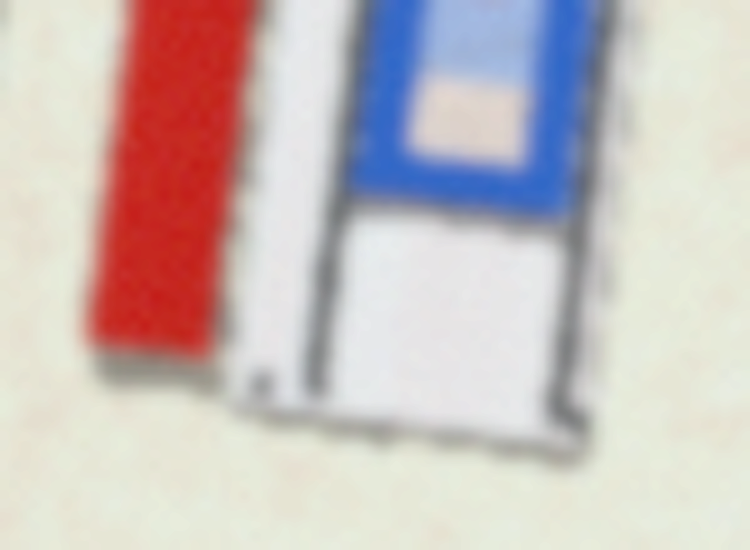

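View pics/sidez.png

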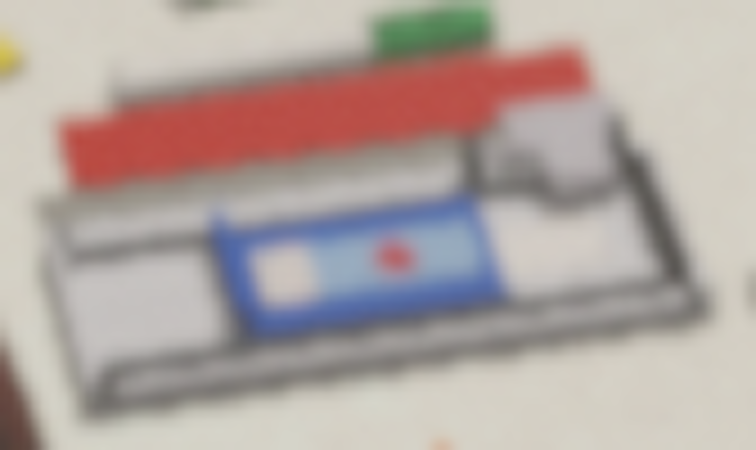

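```bash
cat > fit.py <<'E'
from h import *
from scipy.optimize import least_squares
t=lambda u,v:(u/10-.45+270,v/10-.45+195)
s=lambda u,v:(u/9-.45+272,v/9-.45+215)
# (cam, uv, z, stage x or None, stage y or None)
M=[("top",t(190,62),32.2,89,82),("top",t(90,845),32.2,-95,82),("top",t(213,857),26.2,-95,52),
("top",t(400,230),18,None,28.2),("top",t(316,890),18,None,28.2),("top",t(562,900),18,None,-28.2),("top",t(652,150),18,None,-28.2),
("top",t(240,908),14,-105,None),("top",t(585,955),14,-105,None),
("top",t(440,90),14,90,None),("top",t(640,112),14,90,None),
("side",s(580,47),32.2,89,82),("side",s(62,124),32.2,-95,82),("side",s(74,188),26.2,-95,52),
("side",s(110,247),18,None,28.2),("side",s(210,238),18,None,28.2),("side",s(160,360),18,None,-28.2),("side",s(600,298),18,None,-28.2),
("side",s(88,405),14,-105,None),("side",s(45,210),14,-105,None),("side",s(678,280),14,90,None)]
def inv(S,P):
    c,d=np.cos(S[2]),np.sin(S[2]);return np.array([c*(P[0]-S[0])+d*(P[1]-S[1]),-d*(P[0]-S[0])+c*(P[1]-S[1])])
def f(S,cams=("top","side")):
    r=[]
    for n,uv,z,x,y in M:
        if n not in cams: continue
        q=inv(S,ray(n,uv,z))
        if x is not None:r.append(q[0]-x)
        if y is not None:r.append(q[1]-y)
    return np.array(r)
if __name__=="__main__":
    for c in(("top",),("side",),("top","side")):
        r=least_squares(f,[600,10,-.15],x_scale=[10,10,.1],loss="soft_l1",args=(c,));print(c,r.x.round(3),f(r.x,c).round(1).tolist())
    for n,q,z in(("top",t(402,320),19),("top",t(615,338),19),("top",t(350,692),30),("top",t(562,715),30),("side",s(478,197),19),("side",s(505,295),19),("side",s(217,210),30)): print("holder",n,inv(r.x,ray(n,q,z)).round(1))
E
python3 fit.py
```

```text
('top',) [ 6.02433e+02  1.26370e+01 -1.51000e-01] [-2.0, -1.1, 0.0, -1.7, 0.7, 0.5, 0.2, 0.4, 0.1, 0.4, -0.2, -1.2, 0.5, 1.1]
('side',) [ 6.01848e+02  1.04380e+01 -1.73000e-01] [-4.6, 0.3, 0.4, -2.9, -0.1, 0.6, 1.8, -0.7, 0.2, -0.4, -0.9, 0.4, 3.3]
('top', 'side') [ 6.0235e+02  1.1890e+01 -1.5800e-01] [-2.6, 0.2, -0.5, -1.5, 0.4, 0.7, 1.3, 0.5, 0.3, 1.7, -0.5, -1.0, 0.4, 1.2, -3.6, -2.5, 1.4, -3.0, 0.5, 0.5, 1.6, -1.4, -0.0, -2.9, -1.8, 1.0, 2.7]
holder top [34.6 26.3]
holder top [ 36.8 -23.5]
holder top [-53.3  26.4]
holder top [-52.2 -22.5]
holder side [37.  25.9]
holder side [ 34.3 -23.8]
holder side [-51.2  26.5]
```

```bash
python3 -m pendant '[[0,0,7.5,0,0,0,-0.17],[0,0,7.5,0,0,0,-0.17],[0,0,7.5,0,0,0,-0.17],[0,0,7.5,0,0,0,-0.17],[0,0,0,1.1,-3.9,0,-0.17],[0,0,0,1.1,-3.9,0,-0.17],[0,0,0,1.1,-3.9,0,-0.17],[0,0,0,1.1,-3.9,0,-0.17],[0,0,0,1.1,-3.9,0,-0.17],[0,0,0,1.1,-3.9,0,-0.17]]' 10
cat > pos.py <<'E'
from fit import *
from rig import get_obs
from scipy.spatial.transform import Rotation as Ro
import sys
S=np.array([602.4,12.2,-.153])
o=get_obs();R=Ro.from_quat(np.roll(o["tool_rot"],-1)).as_matrix()
p=inv(S,o["tool_pos"])
print("t",round(o["time_s"],2),"stage tcp",p.round(1),"z",round(o["tool_pos"][2],1),"yaw err deg",round(np.degrees(np.arctan2(R[1,0],R[0,0])-S[2]),2),"toolz",R[:,2].round(3),"F",np.round(o["contact_force"],1),"w",round(o["gripper_width"],1))
E
python3 pos.py
```

```text
time_s: 1.1
tool_pos: [338.3, -381.6, 184.9]
tool_rot: [-0.003, 0.996, -0.093, -0.004]
contact_force: [-0.2, 0.1, 0.1]
gripper_width: 50.7
t 1.1 stage tcp [-201.  -429.5] z 184.9 yaw err deg -1.87 toolz [-0.008  0.007 -1.   ] F [-0.2  0.1  0.1] w 50.7
```

```bash
python3 -m pendant '[[0,0,-1.9,1.2,-4,0,-0.17],[0,0,0,1.2,-4,0,-0.17],[0,0,0,1.2,-4,0,-0.17],[0,0,0,1.2,-4,0,-0.17],[0,0,0,1.2,-4,0,-0.17],[0,0,0,1.2,-4,0,-0.17],[0,0,0,1.2,-4,0,-0.17],[0,0,0,1.2,-4,0,-0.17],[0,0,0,1,-4,0,-0.17],[0,0,0,1,-3,0,-0.17]]'
python3 pos.py
```

```text
time_s: 2.1
tool_pos: [515.7, 4.0, 184.4]
tool_rot: [-0.003, 0.997, -0.075, -0.005]
contact_force: [0.1, -0.6, -0.6]
gripper_width: 51.0
t 2.1 stage tcp [-84.4 -21.4] z 184.4 yaw err deg 0.15 toolz [-0.01   0.007 -1.   ] F [ 0.1 -0.6 -0.6] w 51.0
```

```bash
python3 -m pendant '[[-0.3,0.6,0,0.6,-2.7,0,-0.17],[0,0,0,0.5,-2.6,0,-0.17],[0,0,0,0,0,4,-0.17],[0,0,0,0,0,4,-0.17],[0,0,0,0,0,3,-0.17],[0,0,0,0,0,1.5,-0.17],[0,0,0,0,0,0,-0.17]]'
python3 pos.py; python3 - <<'E'
from rig import *
import cv2
for n,(u,v,w,h),k in(("top",(240,190,100,100),6),("side",(255,195,110,80),7)):
    a=capture(n)[v:v+h,u:u+w,::-1]
    cv2.imwrite(f"pics/{n}1.png",cv2.convertScaleAbs(cv2.resize(a,None,fx=k,fy=k,interpolation=cv2.INTER_CUBIC),alpha=1.6 if n=="top" else 1))
E
```

```text
time_s: 2.8
tool_pos: [535.2, 65.0, 54.3]
tool_rot: [-0.002, 0.998, -0.07, -0.0]
contact_force: [-0.8, -0.4, 0.6]
gripper_width: 51.0
t 2.8 stage tcp [-74.4  42. ] z 54.3 yaw err deg 0.73 toolz [-0.001  0.003 -1.   ] F [-0.8 -0.4  0.6] w 51.0
```

View pics/top1.png

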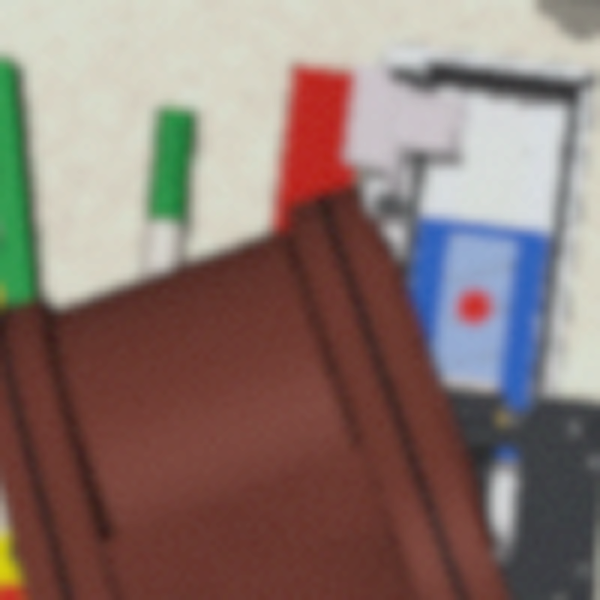

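View pics/side1.png

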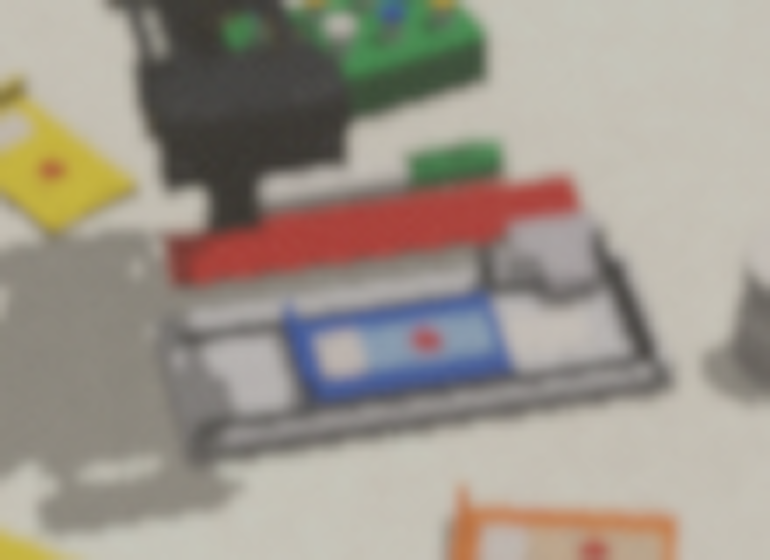

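```bash
python3 - <<'E'
from pos import *
for dy in(-33,0,33):
  for dz in (0,20,70):
    P=o["tool_pos"]+R@np.array([0,dy,-dz]);q=proj("side",P);print(dy,dz,inv(S,P).round(1),((q-[255,195])*7).round(0))
E
```

```text
t 2.9 stage tcp [-72.9  42.4] z 56.7 yaw err deg 0.71 toolz [ 0.003  0.004 -1.   ] F [0.1 0.1 0.5] w 50.9
-33 0 [-73.3  75.4] [209. 188.]
-33 20 [-73.3  75.3] [207. 151.]
-33 70 [-73.4  75.1] [202.  57.]
0 0 [-72.9  42.4] [224. 236.]
0 20 [-72.9  42.3] [223. 199.]
0 70 [-73.   42.1] [218. 105.]
33 0 [-72.5   9.4] [240. 286.]
33 20 [-72.5   9.3] [239. 249.]
33 70 [-72.6   9.1] [234. 154.]
```

```bash
python3 - <<'E'
from rig import *
import cv2
a=capture("side")[150:270,190:350,::-1]
cv2.imwrite("pics/side2.png",cv2.convertScaleAbs(cv2.resize(a,None,fx=5,fy=5,interpolation=cv2.INTER_CUBIC),alpha=1.3,beta=15))
E
```

```text
(no output)
```

View pics/side2.png

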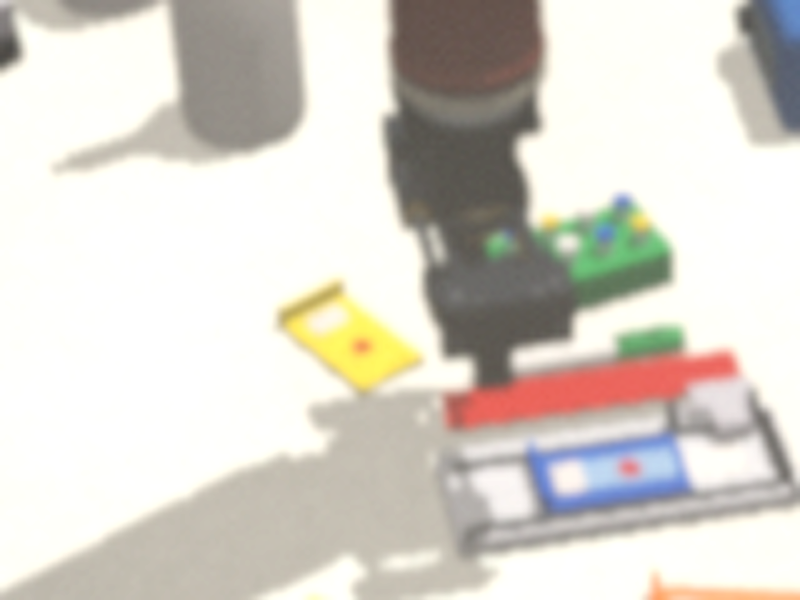

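```bash
python3 - <<'E'
from pos import *
import cv2
p0=np.array([235.3,-605.35,190.4]);R0=Ro.from_quat(np.roll([-0.0008,.98287,.1843,-.0002],-1)).as_matrix()
a=cv2.imread("pics/side0.png")[330:450,180:320];k=5
im=cv2.convertScaleAbs(cv2.resize(a,None,fx=k,fy=k,interpolation=cv2.INTER_CUBIC),alpha=1.6,beta=20)
for dy,dz,c in((-51,0,(0,0,255)),(51,0,(0,0,255)),(-51,19,(0,255,0)),(51,19,(0,255,0)),(-51,70,(255,0,0)),(51,70,(255,0,0)),(0,0,(0,255,255)),(0,19,(0,255,255))):
    q=(proj("side",p0+R0@np.array([0,dy,-dz]))-[180,330]+.5)*k;cv2.circle(im,tuple(q.astype(int).tolist()),4,c,-1)
cv2.imwrite("pics/grip0.png",im)
a=cv2.imread("pics/top0.png")[390:480,540:640];im=cv2.convertScaleAbs(cv2.resize(a,None,fx=6,fy=6,interpolation=cv2.INTER_CUBIC),alpha=1.8,beta=20)
for dy,dz,c in((-51,0,(0,0,255)),(51,0,(0,0,255)),(-51,70,(255,0,0)),(51,70,(255,0,0))):
    q=(proj("top",p0+R0@np.array([0,dy,-dz]))-[540,390]+.5)*6;cv2.circle(im,tuple(q.astype(int).tolist()),4,c,-1);print(q)
cv2.imwrite("pics/grip0t.png",im)
E
```

```text
t 2.95 stage tcp [-72.1  42.6] z 57.5 yaw err deg 0.7 toolz [ 0.005  0.004 -1.   ] F [ 0.8  0.2 -0.1] w 50.8
[521.65975289 243.46176358]
[812.98502256 113.50837803]
[677.54658448 318.89029642]
[993.06229394 177.53777943]
```

View pics/grip0.png

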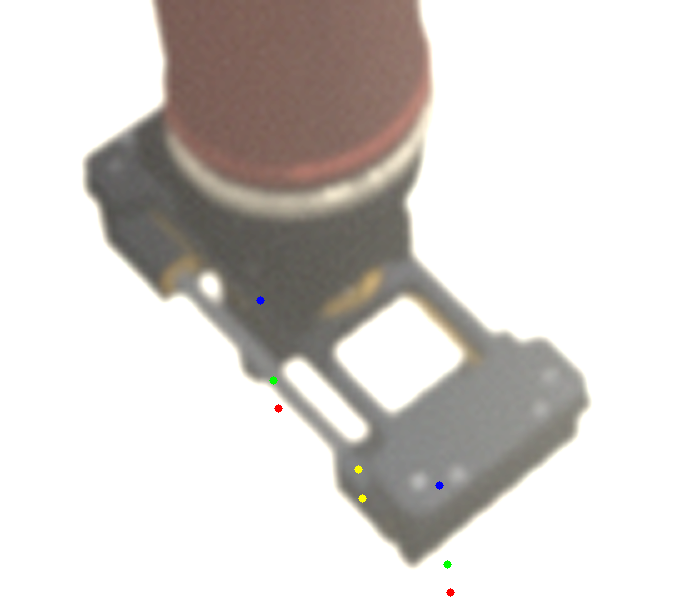

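View pics/grip0t.png

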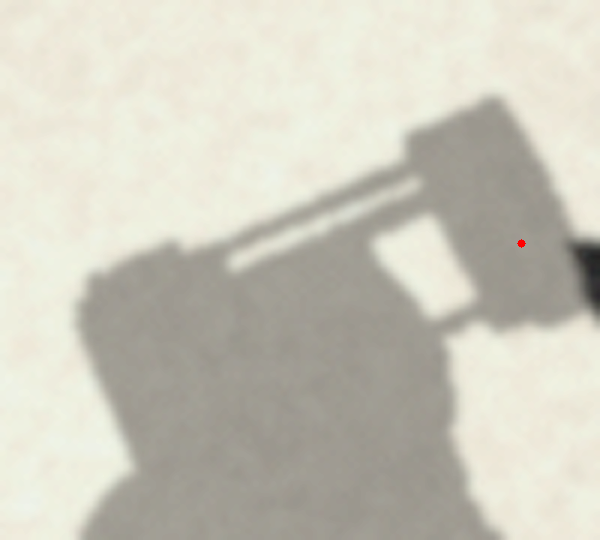

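```bash
cat > wire.py <<'E'
from pos import *
import cv2
def box(im,n,p,Rm,lo,hi,off,k,c):
    C=np.array([[x,y,z] for x in(lo[0],hi[0]) for y in(lo[1],hi[1]) for z in(lo[2],hi[2])],float)
    q=(proj(n,p+C@Rm.T)-off+.5)*k
    for i in range(8):
        for b in(1,2,4):
            if not i&b: cv2.line(im,tuple(q[i].astype(int).tolist()),tuple(q[i|b].astype(int).tolist()),c,1,cv2.LINE_AA)
def draw(src,dst,n,off,wh,k,p,Rm,g,al=1.3):
    a=src[off[1]:off[1]+wh[1],off[0]:off[0]+wh[0]]
    im=cv2.convertScaleAbs(cv2.resize(a,None,fx=k,fy=k,interpolation=cv2.INTER_CUBIC),alpha=al,beta=15)
    box(im,n,p,Rm,(-37,-95,-150),(37,95,-70),off,k,(255,0,0))
    for s in(-1,1):
        lo=min(s*g/2,s*(g/2+15));box(im,n,p,Rm,(-9.5,lo,-70),(9.5,lo+15,0),off,k,(0,0,255))
    cv2.imwrite(dst,im)
if __name__=="__main__":
    from rig import capture
    p0=np.array([235.3,-605.35,190.4]);R0=Ro.from_quat(np.roll([-0.0008,.98287,.1843,-.0002],-1)).as_matrix()
    draw(cv2.imread("pics/side0.png"),"pics/w0.png","side",[180,310],[140,145],4,p0,R0,87)
    draw(capture("side")[:,:,::-1],"pics/w1.png","side",[190,150],[160,120],5,o["tool_pos"],R,51)
E
python3 wire.py
```

```text
t 2.95 stage tcp [-72.1  42.6] z 57.5 yaw err deg 0.7 toolz [ 0.005  0.004 -1.   ] F [ 0.8  0.2 -0.1] w 50.8
```

View pics/w0.png

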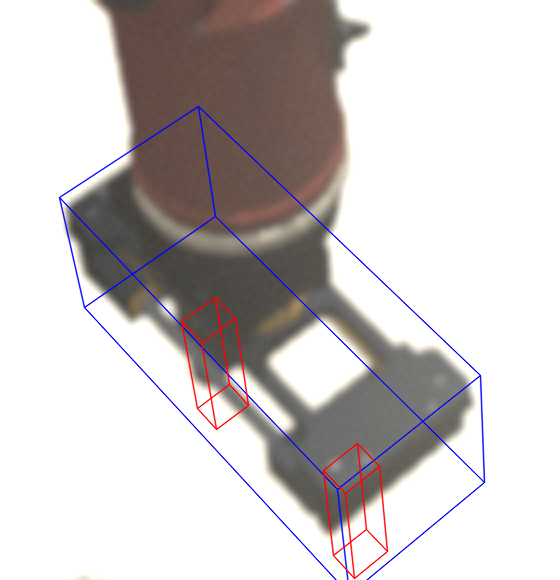

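View pics/w1.png

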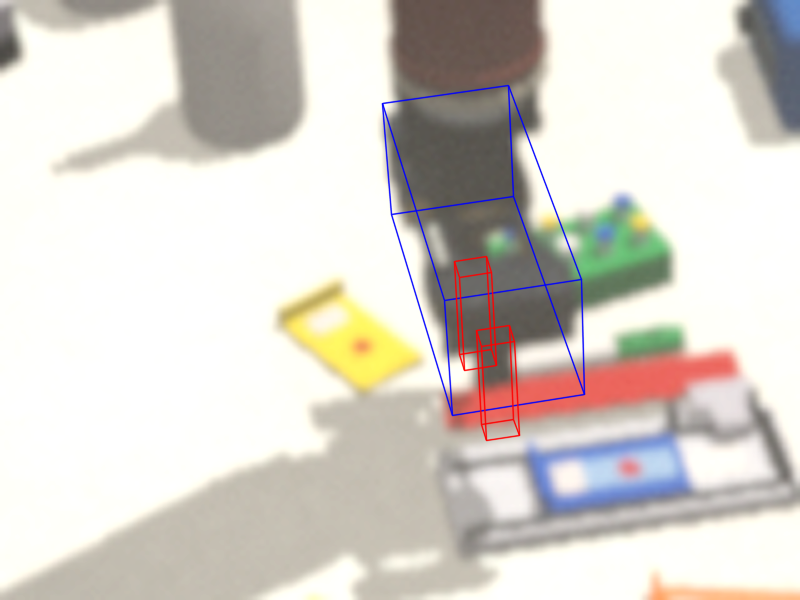

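```bash
python3 - <<'E'
from wire import *
from rig import capture
im=capture("top")[:,:,::-1].copy();cv2.imwrite("pics/top2.png",im)
draw(im,"pics/w2.png","top",[240,190],[130,120],5,o["tool_pos"],R,51,2.2)
print([(-CI[n]["R"].T@CI[n]["t"]).round(0) for n in CI])
E
```

```text
t 3.0 stage tcp [-71.7  42.6] z 58.0 yaw err deg 0.69 toolz [ 0.006  0.004 -1.   ] F [ 0.5 -0.4  0.8] w 51.2
[array([  135., -1188.,  1153.]), array([ 509.,    4., 1106.])]
```

View pics/w2.png

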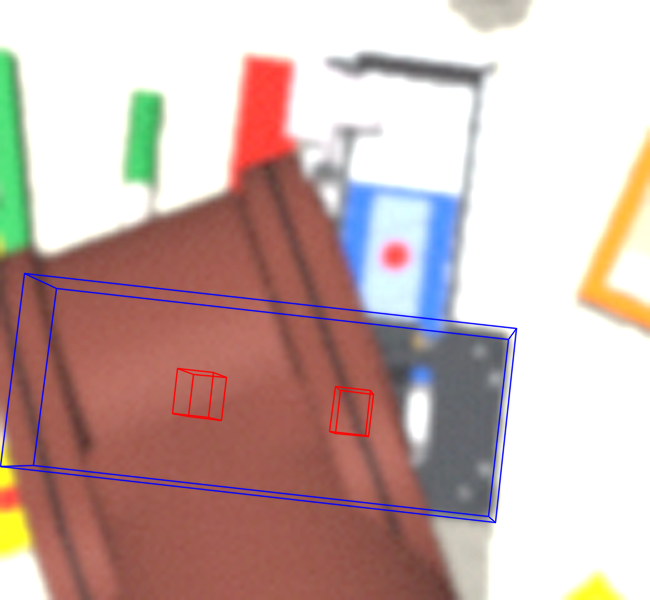

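```bash
python3 - <<'E'
from rig import *
import cv2
a=capture("side")[195:255,265:330,::-1].copy()
cv2.imwrite("pics/side3.png",cv2.resize(a,None,fx=10,fy=10,interpolation=cv2.INTER_CUBIC))
E
```

```text
(no output)
```

View pics/side3.png

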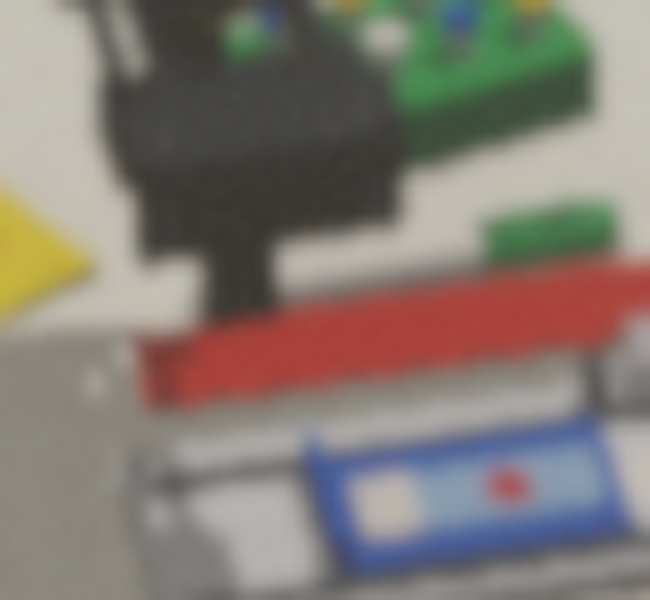

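```bash
python3 -m pendant '[[0,0,0.7,-0.2,0.9,0.8,-0.17],[0,0,0,0,0,0.6,-0.17],[0,0,0,0,0,0,-0.17]]'
python3 - <<'E'
from wire import *
from rig import capture
im=capture("side")[:,:,::-1].copy();cv2.imwrite("pics/side4.png",im)
draw(im,"pics/w3.png","side",[255,190],[100,75],8,o["tool_pos"],R,51,1.2)
E
```

```text
time_s: 3.4
tool_pos: [535.9, 55.5, 44.7]
tool_rot: [-0.002, 0.997, -0.077, 0.005]
contact_force: [0.1, 0.1, -0.2]
gripper_width: 50.8
t 3.4 stage tcp [-72.3  32.6] z 44.7 yaw err deg -0.12 toolz [ 0.009  0.003 -1.   ] F [ 0.1  0.1 -0.2] w 50.8
```

View pics/w3.png

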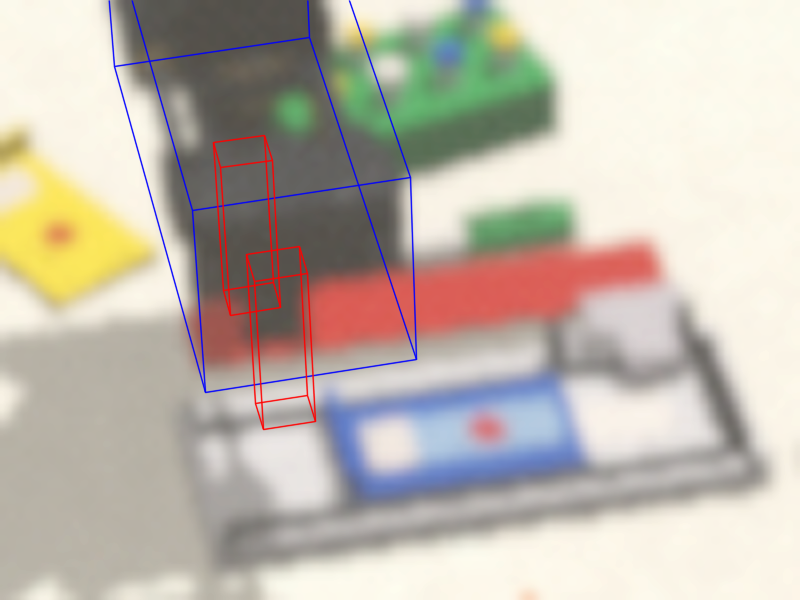

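```bash
python3 -m pendant '[[0,-0.5,0,0,0,0.5,-0.17],[0,0,0,0,0,0.4,-0.17],[0,0,0,0,0,0,-0.17]]'; python3 pos.py
```

```text
time_s: 3.75
tool_pos: [536.3, 55.4, 35.3]
tool_rot: [-0.002, 0.997, -0.077, -0.0]
contact_force: [-0.8, 0.3, -0.4]
gripper_width: 51.2
t 3.75 stage tcp [-72.   32.7] z 35.3 yaw err deg -0.12 toolz [ 0.     0.005 -1.   ] F [-0.8  0.3 -0.4] w 51.2
```

```bash
python3 -m pendant '[[0,0,0,0,0,0.3,-0.17],[0,0,0,0,0,0.2,-0.17],[0,0,0,0,0,0,-0.17]]'; python3 pos.py
```

```text
time_s: 4.05
tool_pos: [536.2, 55.8, 29.7]
tool_rot: [-0.002, 0.997, -0.077, -0.0]
contact_force: [-0.8, -0.1, -0.4]
gripper_width: 50.9
t 4.05 stage tcp [-72.  33.] z 29.7 yaw err deg -0.1 toolz [-0.     0.005 -1.   ] F [-0.8 -0.1 -0.4] w 50.9
```

```bash
python3 -m pendant '[[0,0,0,0,0,0.3,-0.17],[0,0,0,0,0,0.1,-0.17],[0,0,0,0,0,0,-0.17]]'; python3 pos.py;  python3 - <<'E'
from wire import *
from rig import capture
im=capture("side")[:,:,::-1].copy();cv2.imwrite("pics/side5.png",im)
draw(im,"pics/w4.png","side",[255,190],[100,75],8,o["tool_pos"],R,51,1.2)
E
```

```text
time_s: 4.35
tool_pos: [536.3, 55.9, 25.4]
tool_rot: [-0.002, 0.997, -0.077, -0.0]
contact_force: [-0.5, -0.5, 0.9]
gripper_width: 50.6
t 4.35 stage tcp [-72.   33.1] z 25.4 yaw err deg -0.09 toolz [-0.     0.005 -1.   ] F [-0.5 -0.5  0.9] w 50.6
t 4.35 stage tcp [-72.   33.1] z 25.4 yaw err deg -0.09 toolz [-0.     0.005 -1.   ] F [-0.5 -0.5  0.9] w 50.6
```

View pics/w4.png

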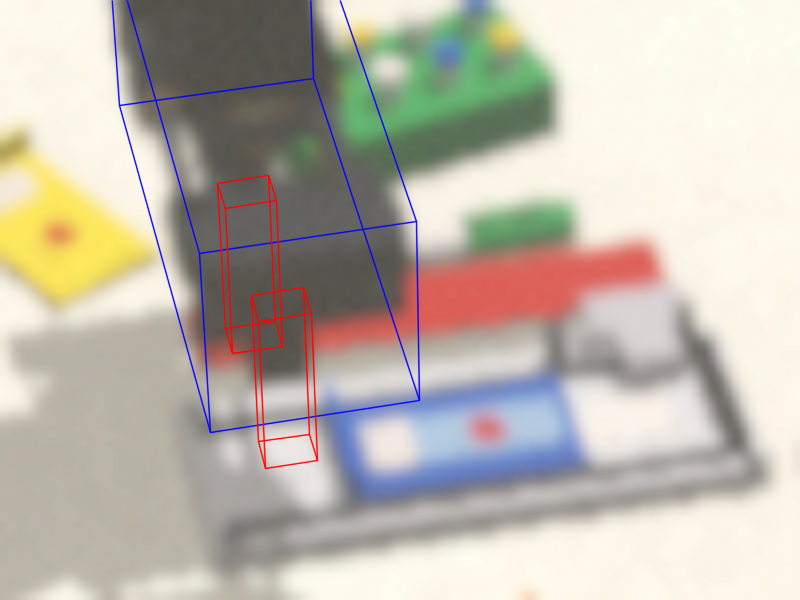

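```bash
python3 -m pendant '[[0,0,0,0,0,0.5,-0.17],[0,0,0,0,0,0.3,-0.17],[0,0,0,0,0,0,-0.17]]'; python3 pos.py
```

```text
time_s: 4.7
tool_pos: [536.4, 55.9, 16.9]
tool_rot: [-0.002, 0.997, -0.077, -0.0]
contact_force: [-0.7, -0.1, 0.5]
gripper_width: 51.2
t 4.7 stage tcp [-71.9  33.1] z 16.9 yaw err deg -0.1 toolz [ 0.     0.005 -1.   ] F [-0.7 -0.1  0.5] w 51.2
```

```bash
python3 -m pendant '[[0,0,0,0,0,0.4,-0.17],[0,0,0,0,0,0.2,-0.17],[0,0,0,0,0,0,-0.17]]'; python3 pos.py;  python3 - <<'E'
from wire import *
from rig import capture
im=capture("side")[:,:,::-1].copy();cv2.imwrite("pics/side6.png",im)
P=o["tool_pos"]+[0,0,33]
draw(im,"pics/w5.png","side",[255,190],[100,75],8,P,R,51,1.2)
E
```

```text
time_s: 5.0
tool_pos: [536.3, 55.9, 10.2]
tool_rot: [-0.002, 0.997, -0.077, -0.0]
contact_force: [0.4, 0.2, -0.5]
gripper_width: 51.0
t 5.0 stage tcp [-72.   33.1] z 10.2 yaw err deg -0.09 toolz [ 0.     0.005 -1.   ] F [ 0.4  0.2 -0.5] w 51.0
t 5.0 stage tcp [-72.   33.1] z 10.2 yaw err deg -0.09 toolz [ 0.     0.005 -1.   ] F [ 0.4  0.2 -0.5] w 51.0
```

View pics/w5.png

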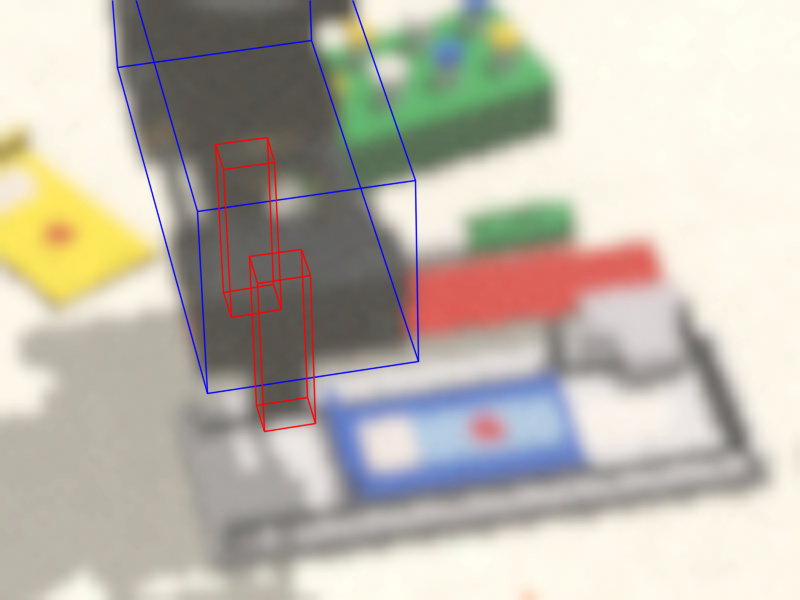

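```bash
python3 -m pendant '[[0,0,0,0,0,0.4,-0.17],[0,0,0,0,0,0.2,-0.17],[0,0,0,0,0,0,-0.17]]'; python3 pos.py
```

```text
time_s: 5.35
tool_pos: [536.4, 56.0, 3.9]
tool_rot: [-0.002, 0.997, -0.077, -0.0]
contact_force: [-0.8, 0.6, -1.1]
gripper_width: 50.9
t 5.35 stage tcp [-71.9  33.2] z 3.9 yaw err deg -0.1 toolz [ 0.     0.005 -1.   ] F [-0.8  0.6 -1.1] w 50.9
```

```bash
python3 -m pendant '[[0,0,0,0,0,0.3,-0.17],[0,0,0,0,0,0,-0.17]]'; python3 pos.py
```

```text
time_s: 5.55
tool_pos: [536.5, 55.9, 0.7]
tool_rot: [-0.002, 0.997, -0.077, 0.0]
contact_force: [-0.7, 0.2, -0.2]
gripper_width: 50.9
t 5.55 stage tcp [-71.8  33.2] z 0.7 yaw err deg -0.1 toolz [ 0.     0.005 -1.   ] F [-0.7  0.2 -0.2] w 50.9
```

Reading z ≈ 0.7 with no contact: the reported height is clearly low relative to the true fingertip (the side view suggests ~33 mm). I continue in force-guarded small steps.

```bash
python3 -m pendant '[[0,0,0,0,0,0.3,-0.17],[0,0,0,0,0,0,-0.17]]'; python3 pos.py
```

```text
time_s: 5.75
tool_pos: [536.8, 56.1, -2.3]
tool_rot: [-0.002, 0.997, -0.077, 0.0]
contact_force: [0.5, 0.8, 0.6]
gripper_width: 51.1
t 5.75 stage tcp [-71.5  33.4] z -2.3 yaw err deg -0.1 toolz [ 0.001  0.005 -1.   ] F [0.5 0.8 0.6] w 51.1
```

```bash
python3 -m pendant '[[0,0,0,0,0,0.2,-0.17],[0,0,0,0,0,0,-0.17]]'; python3 pos.py
```

```text
time_s: 5.95
tool_pos: [537.0, 56.3, -4.1]
tool_rot: [-0.003, 0.997, -0.077, 0.0]
contact_force: [-1.3, -0.6, 3.6]
gripper_width: 50.7
t 5.95 stage tcp [-71.4  33.6] z -4.1 yaw err deg -0.09 toolz [ 0.001  0.005 -1.   ] F [-1.3 -0.6  3.6] w 50.7
```

```bash
python3 -m pendant '[[0,0,0,0,0,0.2,-0.17],[0,0,0,0,0,0,-0.17]]'; python3 pos.py;  python3 - <<'E'
from wire import *
from rig import capture
im=capture("side")[:,:,::-1].copy();cv2.imwrite("pics/side7.png",im)
P=o["tool_pos"]+[0,0,33]
draw(im,"pics/w6.png","side",[255,190],[100,75],8,P,R,51,1.2)
E
```

```text
time_s: 6.15
tool_pos: [537.0, 56.4, -5.9]
tool_rot: [-0.002, 0.997, -0.077, 0.001]
contact_force: [-1.8, -0.6, 5.3]
gripper_width: 50.9
t 6.15 stage tcp [-71.3  33.7] z -5.9 yaw err deg -0.09 toolz [ 0.001  0.005 -1.   ] F [-1.8 -0.6  5.3] w 50.9
t 6.15 stage tcp [-71.3  33.7] z -5.9 yaw err deg -0.09 toolz [ 0.001  0.005 -1.   ] F [-1.8 -0.6  5.3] w 50.9
```

View pics/w6.png

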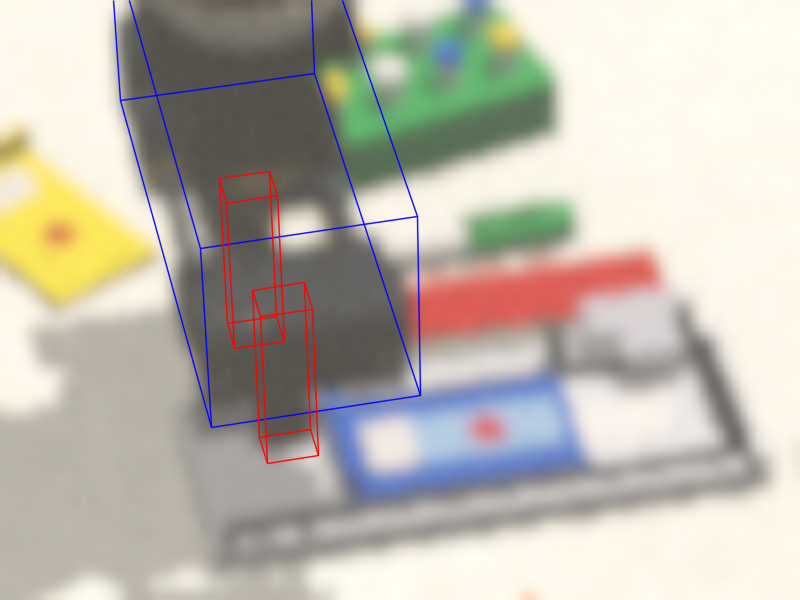

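```bash
python3 -m pendant '[[0,0,0,0,0,0.3,-0.17],[0,0,0,0,0,0,-0.17]]'; python3 pos.py
```

```text
time_s: 6.4
tool_pos: [537.1, 56.3, -8.4]
tool_rot: [-0.002, 0.997, -0.077, 0.001]
contact_force: [-2.0, 0.1, 7.9]
gripper_width: 51.3
t 6.4 stage tcp [-71.3  33.6] z -8.4 yaw err deg -0.08 toolz [ 0.002  0.005 -1.   ] F [-2.   0.1  7.9] w 51.3
```

```bash
python3 -m pendant '[[0,0,0,0,0,0.25,-0.17],[0,0,0,0,0,0,-0.17]]'; python3 pos.py;  python3 - <<'E'
from wire import *
from rig import capture
im=capture("side")[:,:,::-1].copy();cv2.imwrite("pics/side8.png",im)
P=o["tool_pos"]+[0,0,33]
draw(im,"pics/w7.png","side",[260,200],[95,70],8,P,R,51,1.2)
E
```

```text
time_s: 6.6
tool_pos: [537.2, 56.1, -10.2]
tool_rot: [-0.002, 0.997, -0.077, 0.001]
contact_force: [-3.9, -0.5, 10.6]
gripper_width: 50.8
t 6.6 stage tcp [-71.1  33.4] z -10.2 yaw err deg -0.09 toolz [ 0.002  0.004 -1.   ] F [-3.9 -0.5 10.6] w 50.8
t 6.6 stage tcp [-71.1  33.4] z -10.2 yaw err deg -0.09 toolz [ 0.002  0.004 -1.   ] F [-3.9 -0.5 10.6] w 50.8
```

View pics/w7.png

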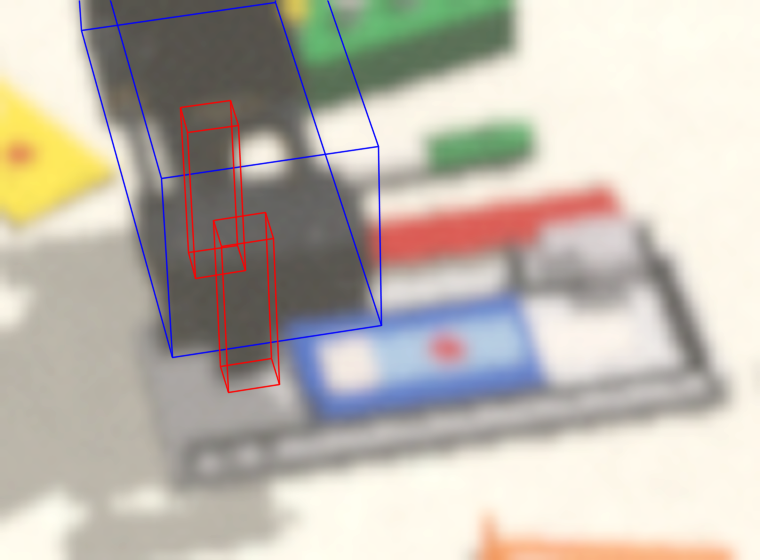

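```bash
python3 - <<'E'
import cv2,numpy as np
from h import *
S=(602.4,12.2,-.153)
def P(a,x,y):  # bar top point at rest (y, z), rotated about pin (38,25) downwards
    z0=29+np.tan(.2)*(y-66);v=np.array([y-38,z0-25]);c,s=np.cos(a),np.sin(a)
    return st(S,[(x,38+c*v[0]+s*v[1],25-s*v[0]+c*v[1])])[0]
for a in(0,.1,.2,.28,.36): print(a,(proj("side",P(a,80,82))-proj("side",P(0,80,82))).round(2),P(a,80,82)[2].round(1),P(a,0,66)[2].round(1))
A=cv2.imread("pics/side0.png");B=cv2.imread("pics/side8.png")
red=lambda I:np.clip(I[:,:,2].astype(float)-I[:,:,1],0,None)
# red upper-edge subpixel along columns 318..334
for n in("0","7","8"):
    I=red(cv2.imread(f"pics/side{n}.png"));out=[]
    for u in range(316,334,2):
        c=I[205:245,u];m=c.max()/2;k=np.argmax(c>m);out.append(205+k-1+(m-c[k-1])/(c[k]-c[k-1]))
    print(n,np.round(out,1).tolist())
E
```

```text
0 [0. 0.] 32.2 29.0
0.1 [-0.06  1.02] 27.8 26.2
0.2 [-0.09  2.13] 23.4 23.4
0.28 [-0.08  3.08] 19.8 21.1
0.36 [-0.06  4.08] 16.3 18.9
0 [221.9, 221.8, 221.3, 220.9, 220.8, 220.7, 220.8, 220.6, 220.3]
7 [223.4, 223.4, 223.2, 222.5, 222.5, 222.4, 222.0, 221.7, 221.5]
8 [225.9, 225.6, 225.3, 224.8, 224.6, 224.4, 223.9, 223.5, 223.4]
```

```bash
python3 -m pendant '[[0,0,0,0.4,0,-0.05,-0.17],[0,0,0,0.4,0,0,-0.17],[0,0,0,0.4,0,0,-0.17],[0,0,0,0.4,0,0,-0.17],[0,0,0,0,0,0,-0.17]]'; python3 pos.py; cat > clip.py <<'E'
from wire import *
from rig import capture
import sys
red=lambda I:np.clip(I[:,:,2].astype(float)-I[:,:,1],0,None)
k=sys.argv[1]
im=capture("side")[:,:,::-1].copy();cv2.imwrite(f"pics/s{k}.png",im)
e=[]
for J in(cv2.imread("pics/side0.png"),im):
    I=red(J);out=[]
    for u in range(322,334,2):
        c=I[205:245,u];m=c.max()/2;j=np.argmax(c>m);out.append(205+j-1+(m-c[j-1])/(c[j]-c[j-1]))
    e.append(np.array(out))
d=np.median(e[1]-e[0]);print("edge shift",round(d,2),"clip ~",round(float(np.interp(d,[0,1.02,2.13,3.08,4.08],[0,.1,.2,.28,.36])),3))
a=im[200:270,255:355];cv2.imwrite(f"pics/s{k}c.png",cv2.convertScaleAbs(cv2.resize(a,None,fx=8,fy=8,interpolation=cv2.INTER_CUBIC),alpha=1.2))
E
python3 clip.py a
```

```text
time_s: 7.15
tool_pos: [549.6, 55.2, -9.0]
tool_rot: [-0.002, 0.997, -0.076, -0.003]
contact_force: [-0.7, -0.8, 8.5]
gripper_width: 50.7
t 7.15 stage tcp [-58.7  34.5] z -9.0 yaw err deg 0.05 toolz [-0.005  0.004 -1.   ] F [-0.7 -0.8  8.5] w 50.7
t 7.15 stage tcp [-58.7  34.5] z -9.0 yaw err deg 0.05 toolz [-0.005  0.004 -1.   ] F [-0.7 -0.8  8.5] w 50.7
edge shift 2.87 clip ~ 0.262
```

View pics/sac.png

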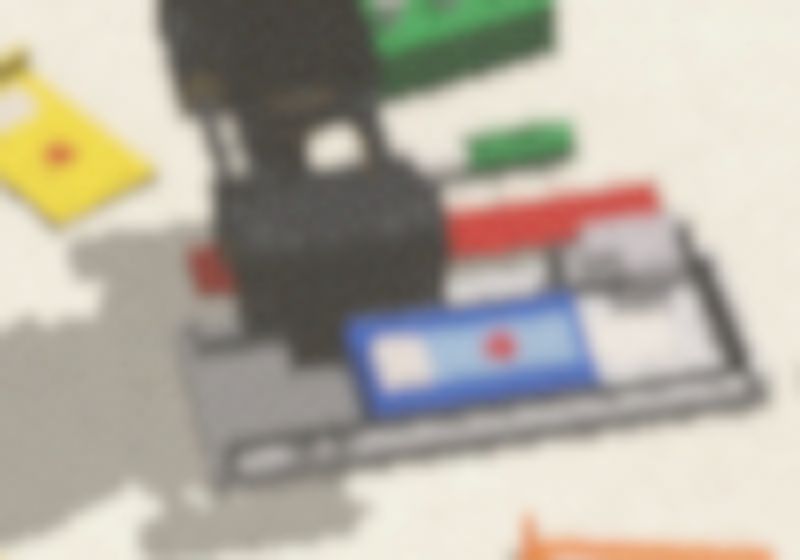

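```bash
python3 -m pendant '[[0,0,0,0.5,0.05,0.03,-0.17],[0,0,0,0.5,0,0.02,-0.17],[0,0,0,0.5,0,0.02,-0.17],[0,0,0,0.5,0,0.02,-0.17],[0,0,0,0.4,0,0,-0.17],[0,0,0,0,0,0,-0.17]]'; python3 pos.py; python3 clip.py b
```

```text
time_s: 7.8
tool_pos: [568.7, 53.2, -9.6]
tool_rot: [-0.001, 0.997, -0.075, -0.007]
contact_force: [-0.7, -0.3, 7.8]
gripper_width: 50.7
t 7.8 stage tcp [-39.5  35.4] z -9.6 yaw err deg 0.21 toolz [-0.014  0.004 -1.   ] F [-0.7 -0.3  7.8] w 50.7
t 7.8 stage tcp [-39.5  35.4] z -9.6 yaw err deg 0.21 toolz [-0.014  0.004 -1.   ] F [-0.7 -0.3  7.8] w 50.7
edge shift 3.2 clip ~ 0.289
```

View pics/sbc.png

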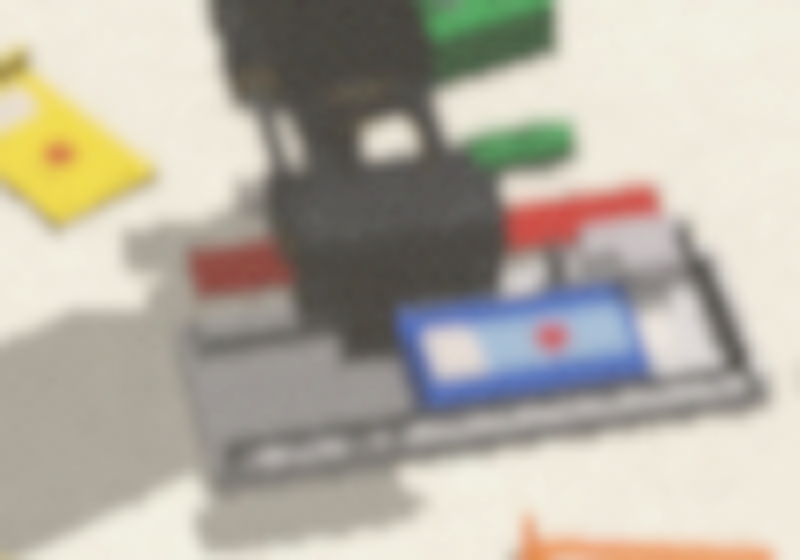

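```bash
python3 -m pendant '[[0,0.4,0.1,0.4,0.1,0.02,-0.17],[0,0.4,0.1,0.4,0.1,0.02,-0.17],[0,0.1,0,0.5,0,0.02,-0.17],[0,0.1,0,0.5,0,0,-0.17],[0,0,0,0,0,0,-0.17]]'; python3 pos.py; python3 clip.py c
```

```text
time_s: 8.35
tool_pos: [582.9, 51.2, -9.6]
tool_rot: [-0.001, 0.997, -0.075, -0.002]
contact_force: [-0.6, -1.7, 7.1]
gripper_width: 51.0
t 8.35 stage tcp [-25.2  35.6] z -9.6 yaw err deg 0.17 toolz [-0.003  0.002 -1.   ] F [-0.6 -1.7  7.1] w 51.0
t 8.35 stage tcp [-25.2  35.6] z -9.6 yaw err deg 0.17 toolz [-0.003  0.002 -1.   ] F [-0.6 -1.7  7.1] w 51.0
edge shift 3.18 clip ~ 0.288
```

View pics/scc.png

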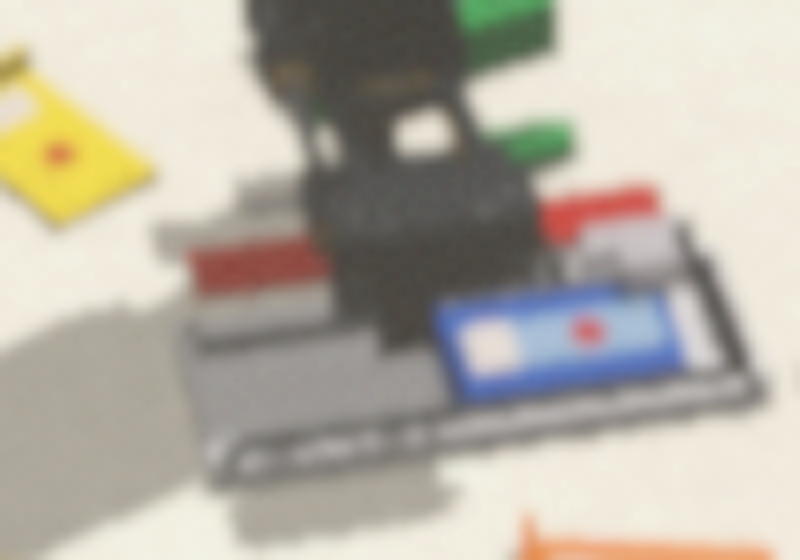

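```bash
python3 -m pendant '[[0,0,0.1,0.4,0.1,0.02,-0.17],[0,0.1,0.1,0.4,0.1,0.02,-0.17],[0,0.1,0,0.4,0,0,-0.17],[0,0,0,0,0,0,-0.17]]'; python3 pos.py
```

```text
time_s: 8.8
tool_pos: [592.2, 49.5, -9.3]
tool_rot: [-0.001, 0.997, -0.076, -0.002]
contact_force: [-0.4, -1.0, 7.4]
gripper_width: 51.0
t 8.8 stage tcp [-15.8  35.3] z -9.3 yaw err deg 0.09 toolz [-0.004  0.003 -1.   ] F [-0.4 -1.   7.4] w 51.0
```

```bash
python3 -m pendant '[[0,0.1,0.1,0.2,0,0.02,-0.17],[0,0.1,0,0.2,0,0,-0.17],[0,0,0,0,0,0,-0.17]]'; python3 pos.py; python3 clip.py d
```

```text
time_s: 9.1
tool_pos: [594.6, 49.5, -9.1]
tool_rot: [-0.001, 0.997, -0.076, -0.002]
contact_force: [-2.4, -1.5, 6.9]
gripper_width: 50.7
t 9.1 stage tcp [-13.4  35.7] z -9.1 yaw err deg 0.03 toolz [-0.004  0.002 -1.   ] F [-2.4 -1.5  6.9] w 50.7
t 9.1 stage tcp [-13.4  35.7] z -9.1 yaw err deg 0.03 toolz [-0.004  0.002 -1.   ] F [-2.4 -1.5  6.9] w 50.7
edge shift 2.61 clip ~ 0.241
```

View pics/sdc.png

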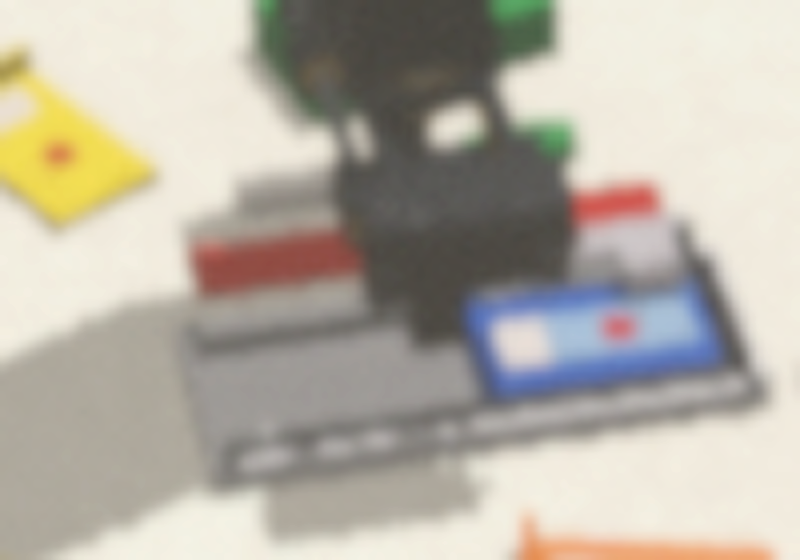

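```bash
python3 -m pendant '[[0,0.1,0,0.2,0.1,0.07,-0.17],[0,0.1,0,0.2,0,0.05,-0.17],[0,0,0,0,0,0,-0.17]]'; python3 pos.py
```

```text
time_s: 9.45
tool_pos: [596.6, 49.0, -9.6]
tool_rot: [-0.001, 0.997, -0.076, -0.002]
contact_force: [-1.2, -1.1, 7.5]
gripper_width: 51.0
t 9.45 stage tcp [-11.4  35.5] z -9.6 yaw err deg 0.09 toolz [-0.003  0.002 -1.   ] F [-1.2 -1.1  7.5] w 51.0
```

```bash
python3 -m pendant '[[0,0.1,0,0.2,0,0.04,-0.17],[0,0.1,0,0.2,0,0.02,-0.17]]'; python3 pos.py; python3 clip.py e
```

```text
time_s: 9.65
tool_pos: [596.7, 48.9, -10.4]
tool_rot: [-0.0, 0.997, -0.075, -0.004]
contact_force: [-11.9, 0.2, 13.2]
gripper_width: 51.2
t 9.65 stage tcp [-11.2  35.4] z -10.4 yaw err deg 0.11 toolz [-0.007  0.001 -1.   ] F [-11.9   0.2  13.2] w 51.2
t 9.65 stage tcp [-11.2  35.4] z -10.4 yaw err deg 0.11 toolz [-0.007  0.001 -1.   ] F [-11.9   0.2  13.2] w 51.2
edge shift 2.7 clip ~ 0.248
```

View pics/sec.png

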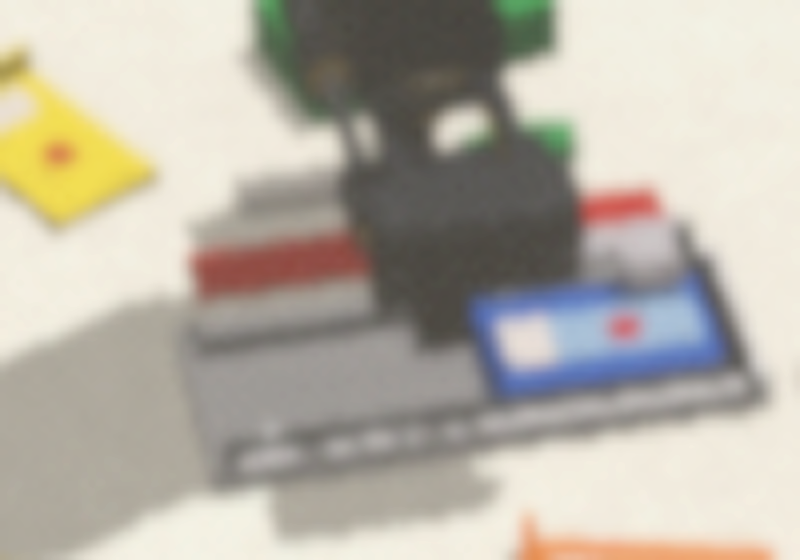

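```bash
python3 -m pendant '[[0,0,0,-0.1,0,0,-0.17],[0,0,0,-0.3,0,0,-0.17],[0,0,0,-0.3,0,0,-0.17],[0,0,0,0,0,-0.3,-0.17],[0,0,0,0,0,-0.5,-0.17],[0,0,0,0,0,-0.8,-0.17]]'; python3 pos.py; python3 clip.py f
```

```text
time_s: 10.3
tool_pos: [594.7, 49.2, 8.6]
tool_rot: [-0.001, 0.997, -0.076, 0.001]
contact_force: [0.2, -0.3, 0.4]
gripper_width: 51.1
t 10.3 stage tcp [-13.2  35.4] z 8.6 yaw err deg 0.0 toolz [ 0.002  0.001 -1.   ] F [ 0.2 -0.3  0.4] w 51.1
t 10.3 stage tcp [-13.2  35.4] z 8.6 yaw err deg 0.0 toolz [ 0.002  0.001 -1.   ] F [ 0.2 -0.3  0.4] w 51.1
edge shift 1.28 clip ~ 0.123
```

View pics/sfc.png

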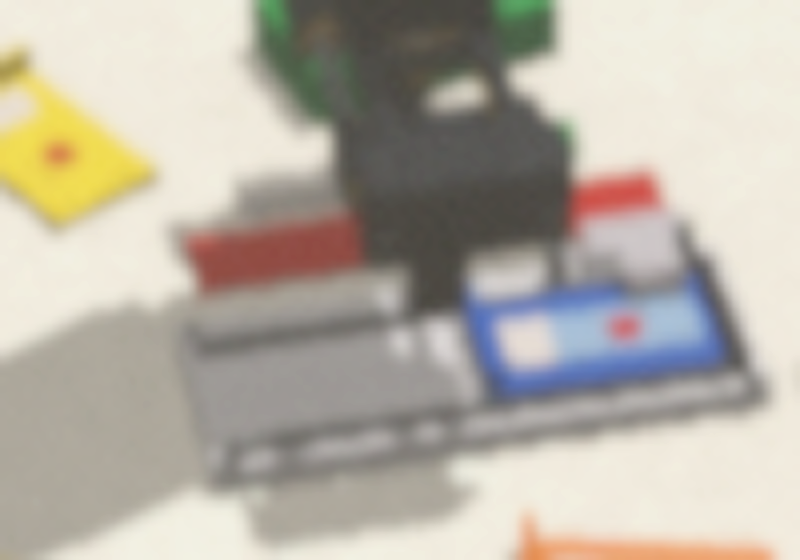

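```bash
python3 -m pendant '[[0,0,0,0,0,-2,-0.17],[0,0,0,0,0,-4,-0.17],[0,0,0,0,0,-4,-0.17],[0,0,0,0,0,-4,-0.17],[0,0,0,-1,4,0,-0.17],[0,0,0,-1.5,4,0,-0.17],[0,0,0,-1.5,4,0,-0.17],[0,0,0,-1.5,4,0,-0.17],[0,0,0,-1.5,4,0,-0.17],[0,0,0,-1,4,0,-0.17],[0,0,0,0,3,0,-0.17],[0,0,0,0,0,0,-0.17]]'; python3 pos.py; python3 clip.py g; python3 - <<'E'
from rig import *
import cv2
b=capture("top")[:,:,::-1].copy();cv2.imwrite("pics/topend.png",b)
cv2.imwrite("pics/tg.png",cv2.convertScaleAbs(cv2.resize(b[195:300,210:345],None,fx=5.6,fy=5.6,interpolation=cv2.INTER_CUBIC),alpha=1.9))
E
```

```text
time_s: 11.55
tool_pos: [468.7, -212.6, 157.0]
tool_rot: [-0.001, 0.997, -0.074, 0.001]
contact_force: [-0.2, 0.1, 0.5]
gripper_width: 50.7
t 11.55 stage tcp [ -97.9 -242.5] z 157.0 yaw err deg 0.31 toolz [ 0.003  0.002 -1.   ] F [-0.2  0.1  0.5] w 50.7
t 11.55 stage tcp [ -97.9 -242.5] z 157.0 yaw err deg 0.31 toolz [ 0.003  0.002 -1.   ] F [-0.2  0.1  0.5] w 50.7
edge shift 1.69 clip ~ 0.16
```

View pics/sgc.png

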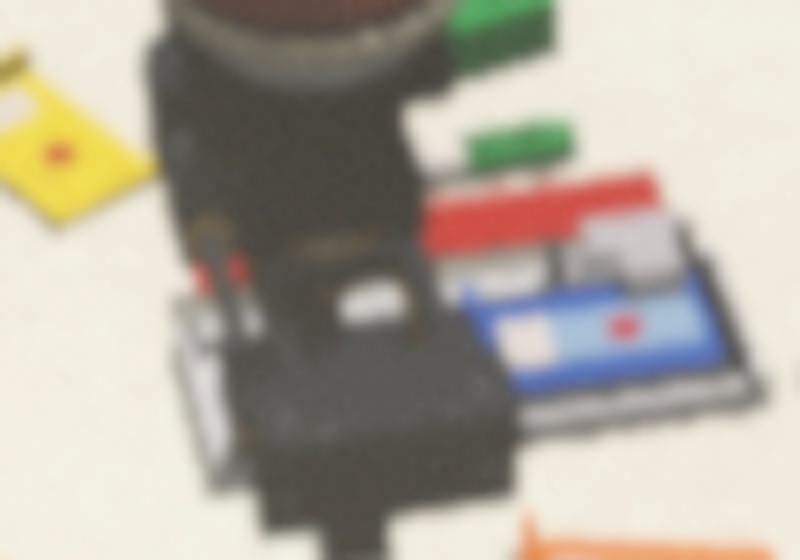

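View pics/tg.png

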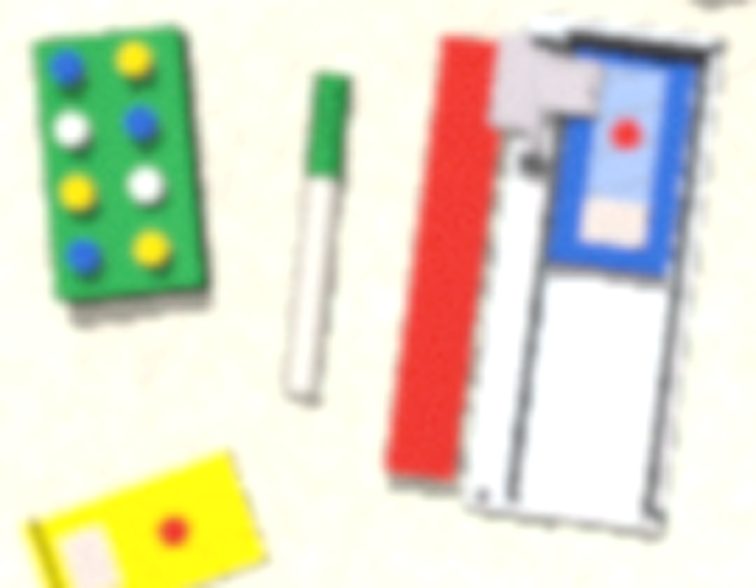

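```bash
python3 - <<'E'
from fit import *
import cv2
S=np.array([602.4,12.2,-.153])
for u,v in((548,265),(665,275)): print(inv(S,ray("top",(u/5.6-.4+210,v/5.6-.4+195),30)).round(1))
b=cv2.imread("pics/topend.png")[195:225,295:345];cv2.imwrite("pics/tz.png",cv2.convertScaleAbs(cv2.resize(b,None,fx=15,fy=15,interpolation=cv2.INTER_CUBIC),alpha=1.9))
A=cv2.imread("pics/top0.png");B=cv2.imread("pics/topend.png");d=cv2.absdiff(A,B).max(2)
n,l,s,c=cv2.connectedComponentsWithStats((cv2.GaussianBlur(d,(5,5),0)>12).astype(np.uint8));print([x.tolist() for x in s[1:] if x[4]>15])
E
```

```text
[-2.5 26. ]
[ -0.7 -22.2]
[[450, 62, 71, 62, 2718], [0, 65, 640, 415, 225359], [173, 123, 4, 5, 17], [151, 124, 7, 6, 23], [230, 224, 11, 19, 117], [78, 306, 10, 7, 40], [38, 382, 24, 36, 424]]
```

View pics/tz.png

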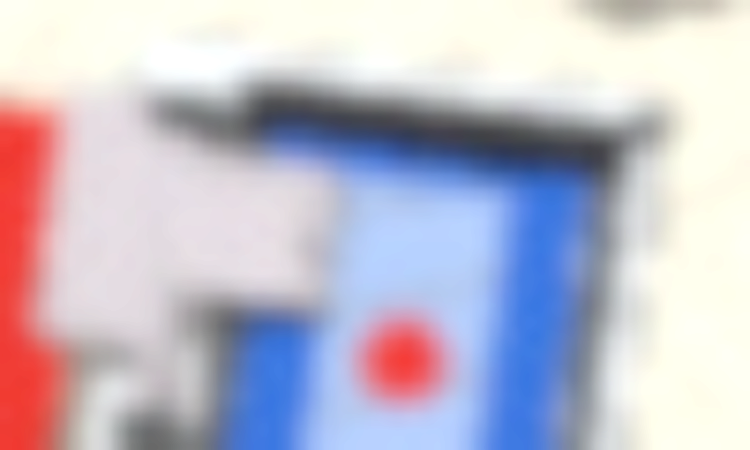

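```bash
python3 -c "
from rig import *
print(job_done())"
```

```text
the job is handed in; nothing more can be done
None
```

The blue holder is home against the black end stop with the clip closed on it. The robot is clear of everything and the job is handed in. The robot clock read about 11.6 s, of the 35 s allowed.

**What I did:** I pressed the red thumb bar with one fingertip, holding the clip at about 0.24 to 0.33 rad. With the other fingertip I pushed the holder about 53 mm under the jaw until the push force rose sharply to 12 N at the end stop. I then backed off a few mm before raising, so the holder was not lifted, and retreated.

**Last checks:**
- **Holder:** the top view shows it flush with the end stop and no visible gap. The measured position of its rear wall was 1 to 2 mm short of nominal, which matches the bias I saw in the earlier measurement.
- **Clip:** the bar edge gives about 0.12 to 0.16 rad, which fits the jaw resting on the holder.
- **Other objects:** the marker, the rack and the nearby yellow look-alike look unmoved. An automatic before-and-after comparison of the top view was no use, because nearly the whole picture showed as changed. I did not check the jar, bottle, spray or spare holder by measurement.

**What disagreed:** the reported fingertip height read about 33 mm lower than the side camera and the actual contact with the bar. I relied on force-guarded small steps and the images rather than the reported height.

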